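# Lock the cell, unlatch the press arm of a bench analyser and hold it raised

## Robot

A 7-joint arm with a two-finger parallel gripper is mounted at the origin on the work surface. World frame = base frame: x ahead of the robot, y to its left, z up, the work surface at z = 0. Lengths are in m, angles in rad, forces in N, time in s.
With the tool pointing down it reaches from about 0.4 to 0.85 m from the base axis. Payload 10.4 kg.
Tool frame: the origin (TCP) lies between the finger pads; the fingertips stand tips_ahead ahead of it and the grasp point (between the pads) lies 11 mm behind it (tips_ahead is the distance from the TCP to the fingertips, in m); z points along the fingers, x is the direction in which the jaws open and shut, and the axes are right-handed (so a half turn about z gives the same grasp; the last joint's range is limited). The gripper opens to 87 mm and grips with 3 to 60 N. Pads are 19 mm wide; open, the fingers measure 117 mm over their backs; the gripper's body (75 mm by 190 mm) begins 51 mm behind the grasp point.
Start: joints at [1.307, 0.332, -0.065, 1.46, 0.022, 1.35, -0.088], TCP at [0.149, -0.607, 0.196] pointing down, gripper open.
Joint ranges: [-2.6, 2.6], [-0.5, 2.12], [-1.47, 1.34], [0.16, 2.42], [-1.27, 4.41], [0.06, 2.06], [-2.6, 2.6]. Speed limits (rad/s): [2.22, 2.22, 2.79, 2.79, 3.14, 3.14, 3.14].

## Interface

Orientations are given as a unit quaternion [x, y, z, w].
In Python, from bench import read_state, camera, close_job, tips_ahead gives the robot as it stands.
- The arm moves only by the tool arm_command, never from a script. Its argument "commands" is a list that holds one entry, the list of rows, each a list of 7 numbers: the turn, a rotation vector about the tool's x, y, z in rad, then the shift along the tool's x, y, z in m, then the opening in per cent of the stroke, from 0 (shut) to 100 (fully open). In form: [[[rx, ry, rz, x, y, z, claw], ...]]. A call has 1 to 20 rows; each row shifts and turns the commanded pose from where the row before left it, along the tool's axes as they then stand; what a row does not reach is not made up. A row lasts 1/8 s, in which the tool goes at most 62.5 mm and 10.7 degrees, less where a joint would pass 70% of its speed; a pose out of reach is approached as far as the arm can. A call with a gripper value outside its range is refused whole. The fingers move at their own pace and stop on an object; "newtons" is the grip in N (left out, the last holds). Time passes only in rows, so rows that do not move let the fingers close. It gives the time, the measured TCP pose, the force and the opening at its end, in the units of the state.
- read_state(): the state, without advancing time (a new reading comes with each control period).
- camera(name): name is "scene" or "top"; returns a dict with "frame" (384x512x3 uint8, red, green, blue), "vfov" (degrees; the focal length in pixels is half the picture's height over the tangent of half this angle, whatever the lens; pixels are square), "cx", "cy" (the principal point, pixels), "k1" (the pictures are not rectified: a ray, as slopes to the right and down, at radius r is drawn at 1 + k1 r^2 times it, then the intrinsics apply), "R" (3x3) and "t" (3): a world point X has camera coordinates R X + t. Camera axes: x right, y down, z forward; pixel columns grow to the right and rows downward; lengths in m; the calibration is good to about 2 mm. A picture is of the moment at which its call begins. There is no depth.
- close_job(): hands the job in, once; it reports no verdict.
The state is a dict: "time": time; "joint_positions": joint angles; "joint_vel": joint speeds; "joint_torque": joint torques, N m; "ee_pos": TCP position; "eef_rot": TCP orientation; "ft_force": force on the tool from outside, world axes, zero at the start; "torque": the same for the moment, N m; "width": finger opening in m.
Only numpy, scipy, OpenCV 4.12 (cv2) and the standard library are available. Lean on these libraries where they do the work, as an engineer would, in place of code of your own. Each camera call takes 0.05 s, during which the arm holds its last target.

## Task

On the bench analyser, turn the lock collar by its black upright post all the way round to the red locked mark, so that the measuring cell stays seated. Then pull the press arm's blue latch sideways against its spring, lift the arm off the ball stud until its socket is at least 5 cm above where it sat, and finish while still holding the arm up there, motionless: do not let go. Never raise the arm before the collar is locked, and leave the vials, bottles, dish and other small things where they are.

Things in the scene. Friction and masses are not known exactly. Their poses are not given: they have to be found in the camera images.
- analyser: silver bench instrument, fixed, 290 (x) by 380 mm (y), deck 95 mm above the table; a sloping display console covers the deck's left (y +28 to +195 mm, up to 145 mm above the table). Origin: on the table beneath it; x points from its front to its back (at yaw 0 the front faces the robot), y to its left, z up. The vertical axis of ball stud and collar is at x -60, y -80 mm in this frame
- press_arm: dark grey hinged arm, 0.25 to 0.5 kg, level from its hinge at the back to the ball stud; beam 36 mm wide, top 49 mm above the deck; a 46 mm round socket at its front covers the ball. Origin: on the hinge axis (along the analyser's y), 160 mm behind the stud axis, 40 mm above the deck. Swings up to 0.9 rad, falls back when let go. The latch rides on it
- socket (a point): centre of the lower rim of the arm's round socket, on the stud axis; 119 mm above the table (24 mm above the deck) when the arm is down. It rises about 160 mm x sin(arm angle)
- latch_grip (a point): grip point of the latch's blue upright fin, on top of the arm's front end; arm down: 78 mm above the deck, 4 mm to the analyser's -y of the stud axis. Fin: 10 mm thick along the analyser's y, 26 mm along x, from 54 to 94 mm above the deck, standing on a 24 x 39 mm steel plate. Pinch its thickness, pull, and keep the pinch to lift the arm on an arc about the hinge axis
- latch (a joint): sideways travel of the latch, m: 0 sprung shut, grows as the fin is pulled towards the analyser's -y (its right, away from the display), at most 0.016. Spring: 6 N at 0, 10 N at 0.016. Its lower plate reaches under the ball's head: the arm lifts only while the latch is drawn more than 8 mm; go for 12 to 16. Once the arm is up it may spring back
- collar_post (a point): point on the axis of the collar's black upright round post, 14 mm in diameter, rising from 11 to 58 mm above the deck; this point is 40 mm above the deck. The post stands 62 mm from the stud axis at the front, and moves on a level circle round that axis
- collar (a joint): angle of the lock collar about the stud axis, rad, growing anticlockwise seen from above. At 0 the post is at the white mark (front left, 140 degrees from the analyser's +x); at 1.396 at the red locked mark (front right, 220 degrees); hard stop at 1.43. About 2 N at the post moves it; it stays where it is left
- lock_mark (a point): the red locked mark on the steel bezel, 79 mm from the stud axis, 4 mm above the deck; the locked post stands radially just inside it
- vial_a_center (a point): small dark capped vial standing on the table in front of the analyser, 22 mm diameter, 62 mm tall; its centre
- vial_b_center (a point): second such vial; its centre
- bottle_a: clear bottle with white cap standing to the right of the analyser, 48 mm diameter, 110 mm tall; origin at the centre of its underside
- bottle_b: second such bottle
- loose_cap_center (a point): yellow screw cap on the table in front of the analyser, 25 mm diameter, 18 mm tall; its centre
- marker_center (a point): black marker lying on the table to the right of the analyser, 135 x 13 x 13 mm; its centre
- dish: small white dish standing on the analyser's deck at its right rear, 44 mm diameter, 14 mm tall; origin at the centre of its underside
- vial_rack: fixed rack of vials on the table at the front left, 100 x 150 mm, 66 mm tall; origin at the centre of its underside

How it is judged:
On the way, in this order (a step that is already met when the one before it is completed fails the run):
1. the lock collar's post is at the red locked mark (within about 0.1 rad), the arm still down (value of joint collar above 1.28 rad and z of socket in the frame of analyser below 0.127 m), for 0.2 s.
2. the latch is drawn sideways by more than 8 mm with the collar still locked (value of joint collar above 1.28 rad and value of joint latch above 0.008 m), for 0.1 s.
At the end, for the whole second after the job is handed in: the collar is at its locked mark (joint above 1.28 rad), the socket is at least 48 mm above its seated height, the arm is motionless (under 0.1 rad/s), and the fingers are holding it (contact over 1 N) (value of joint collar above 1.28 rad and z of socket in the frame of analyser above 0.167 m and linear speed of press_arm below 0.03 m/s and angular speed of press_arm below 0.1 rad/s and contact force between the fingers and press_arm above 1 N); the arm keeps its last pose, push and grip.
It fails at once if the press arm is raised before the collar is locked (z of socket in the frame of analyser above 0.139 m and value of joint collar below 1.25 rad).
It fails at once if a vial, bottle, the cap, the marker or the dish is displaced by more than 30 mm (distance of any of vial_a_center, vial_b_center, bottle_a, bottle_b, loose_cap_center, marker_center, dish from where it was at the start of the episode above 0.03 m).
It also fails if it takes over 48 s, if anything falls off the work surface, if the arm or the gripper's body presses on something with over 40 N, if the wrist force passes 120 N, or if a joint passes its speed limit or range.

## Working session

There is one attempt and no reset: what is moved stays moved. The work goes in short steps, Python scripts to look and compute and a tool call to move; the robot and the scene stay as the last step left them, time stands still between calls to the robot, and variables do not carry over. Pictures are saved under pics/ and viewed, and the job is handed in when it is done.

Besides the shell and the picture viewer there is one more tool, called as name([rows], argument=value, ...), one row to a line, values as JSON. arm_command: Moves the arm, as the interface text tells. Its arguments: {"type":"object","properties":{"commands":{"type":"array"},"newtons":{"type":"number"}},"required":["commands"]}

```bash
mkdir -p pics
python3 - <<'E'
from bench import *
import cv2,numpy as np,pickle
s=read_state();print({k:np.round(v,3) for k,v in s.items()});print(tips_ahead)
C={}
for n in ("scene","top"):
    c=camera(n);C[n]=c;cv2.imwrite(f"pics/{n}0.png",cv2.resize(c["frame"][:,:,::-1],(800,600),interpolation=cv2.INTER_CUBIC))
    print(n,{k:np.round(v,4) for k,v in c.items() if k!="frame"})
pickle.dump(C,open("c0.pkl","wb"))
E
```

```text
{'time': np.float64(0.0), 'joint_positions': array([ 1.307,  0.333, -0.065,  1.461,  0.022,  1.35 , -0.089]), 'joint_vel': array([ 0.002,  0.001, -0.002,  0.001,  0.001,  0.   ,  0.   ]), 'joint_torque': array([-1.0000e-03, -6.2325e+01,  2.4000e-02, -3.8989e+01, -6.1000e-02,
        4.0000e-02,  0.0000e+00]), 'ee_pos': array([ 0.149, -0.607,  0.195]), 'eef_rot': array([ 0.787, -0.617, -0.001, -0.   ]), 'ft_force': array([-0.407,  0.758, -0.74 ]), 'torque': array([-0.018,  0.033,  0.037]), 'width': np.float64(0.087)}
0.008
scene {'vfov': np.float64(47.6285), 'cx': np.float64(260.5969), 'cy': np.float64(185.1058), 'k1': np.float64(-0.1256), 'R': array([[-0.8028,  0.5961, -0.0108],
       [ 0.4552,  0.6011, -0.6569],
       [-0.3851, -0.5323, -0.7539]]), 't': array([ 0.4082, -0.2089,  1.4762])}
top {'vfov': np.float64(46.7324), 'cx': np.float64(253.4683), 'cy': np.float64(195.3052), 'k1': np.float64(0.0612), 'R': array([[-0.0071, -0.9998, -0.0169],
       [-0.9838,  0.01  , -0.179 ],
       [ 0.1791,  0.0154, -0.9837]]), 't': array([0.0487, 0.5655, 1.1447])}
```

View pics/scene0.png

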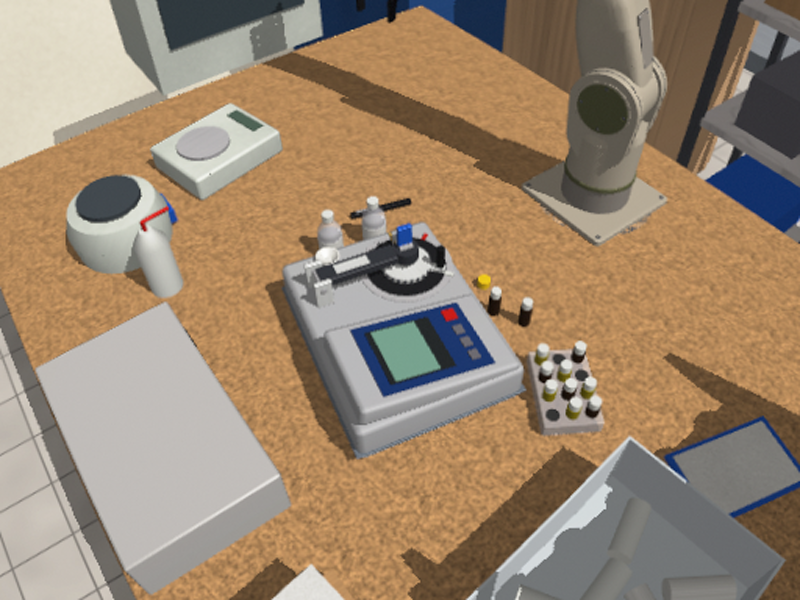

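View pics/top0.png

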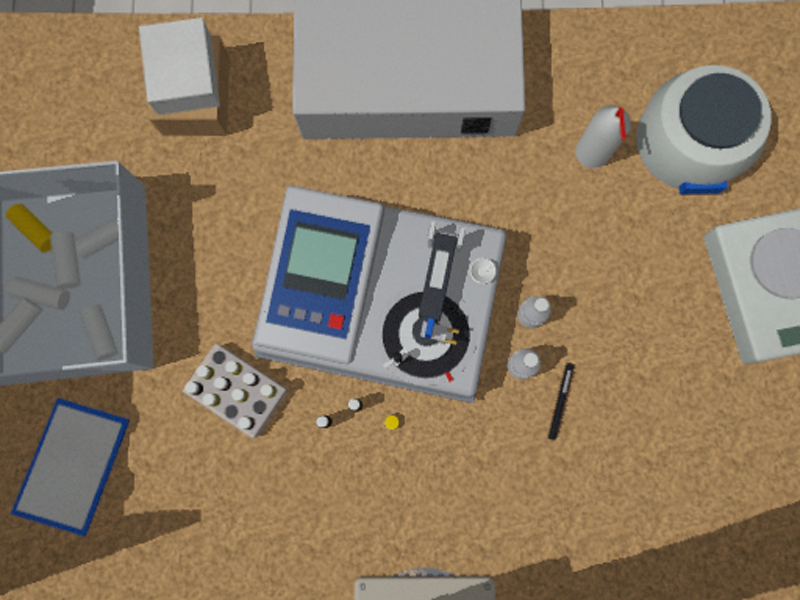

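The top view shows the analyser at about (380,290) of 800x600, with the ball stud near (428,330), the blue fin at (430,327), the red mark at (449,377) and the white mark at (392,362). The post isn't clear yet, so I'll enlarge.

Run:
```python
import cv2,pickle
C=pickle.load(open("c0.pkl","rb"))
def crop(n,x0,y0,w,h,f,o):
    i=C[n]["frame"][y0:y0+h,x0:x0+w,::-1];i=cv2.resize(i,None,fx=f,fy=f,interpolation=cv2.INTER_CUBIC)
    for k in range(0,w,10): cv2.putText(i,str(x0+k),(k*f,8),0,.28,(0,0,255),1);cv2.line(i,(k*f,10),(k*f,14),(0,0,255),1)
    for k in range(0,h,10): cv2.putText(i,str(y0+k),(0,k*f+3),0,.28,(0,0,255),1)
    cv2.imwrite(o,i)
crop("scene",180,120,130,90,6,"pics/s1.png")
crop("top",155,110,185,140,4,"pics/t1.png")
crop("top",235,175,80,75,8,"pics/t2.png")
```

```text
(no output)
```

View pics/s1.png

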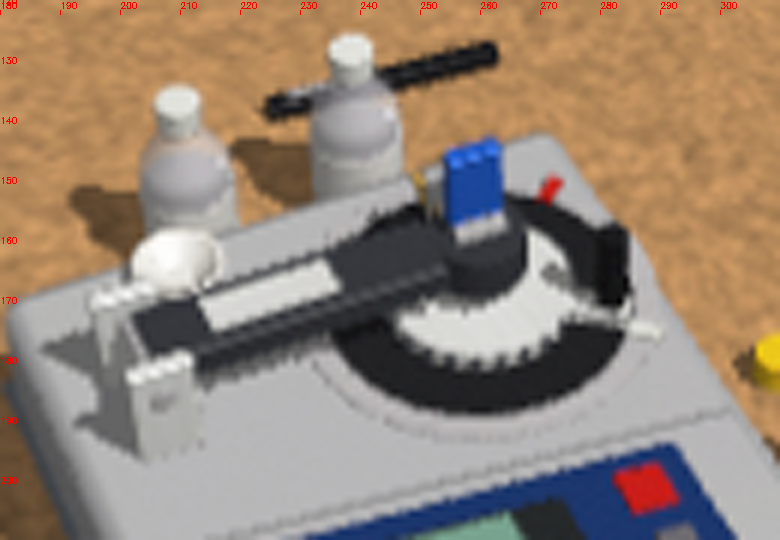

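View pics/t1.png

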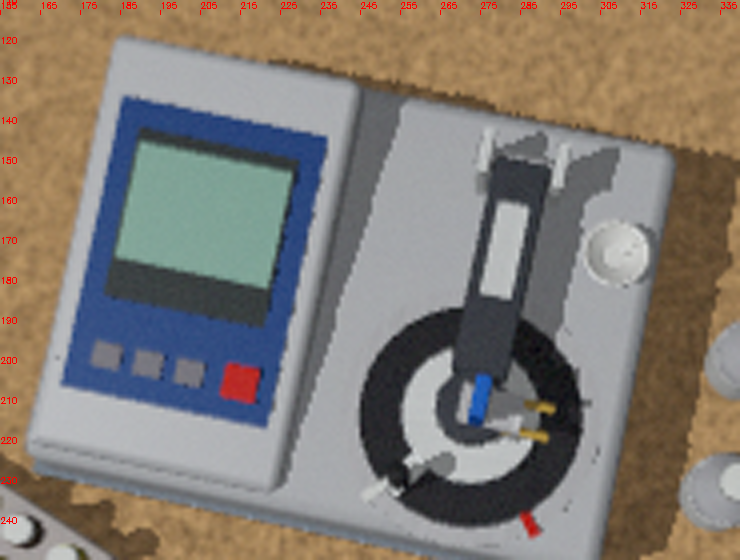

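View pics/t2.png

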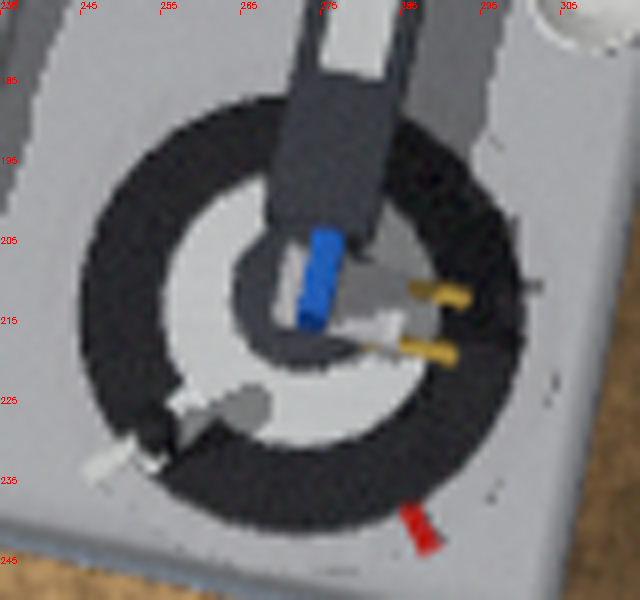

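The enlarged views put the post beside the white mark, as expected. In the top image: post about (254,228), white mark (248,233.5), red mark (287.5,241), collar centre (272.8,214.3), fin (275,210). In the scene image: post top (282,158), red (271.7,151.7), white (287.5,175), fin top (259,145.5). I'll fit the pose to these.

```bash
cat > h.py <<'E'
import numpy as np,pickle
from scipy.optimize import least_squares
def proj(c,X):
    p=(c["R"]@np.atleast_2d(X).T).T+c["t"];s=p[:,:2]/p[:,2:];r2=(s**2).sum(1,keepdims=True)
    f=192/np.tan(np.radians(c["vfov"])/2)
    return s*(1+c["k1"]*r2)*f+[c["cx"],c["cy"]]
def W(p,X):
    X=np.atleast_2d(X);a=p[2];return np.c_[p[0]+X[:,0]*np.cos(a)-X[:,1]*np.sin(a),p[1]+X[:,0]*np.sin(a)+X[:,1]*np.cos(a),X[:,2]]
def pol(r,d,z): return [-.06+r*np.cos(np.radians(d)),-.08+r*np.sin(np.radians(d)),z]
E
python3 - <<'E'
from h import *
C=pickle.load(open("c0.pkl","rb"))
obs=[("top",pol(79,220,0),287.5,241)]
L=[("top",pol(.079,220,.099),287.5,241,"red"),("top",pol(.079,140,.099),248.1,233.5,"white"),("top",[-.06,-.08,.106],272.8,214.3,"collar"),
("top",pol(.062,140,.153),254.4,228,"post"),("top",[-.06,-.084,.189],275.3,208.5,"fin"),
("scene",pol(.079,220,.099),271.7,151.7,"red"),("scene",pol(.079,140,.099),287.5,175,"white"),("scene",pol(.062,140,.153),282.2,158.3,"post"),("scene",[-.06,-.084,.189],259.2,145.3,"fin"),("top",[.145,-.19,.095],323,147.5,"corner")]
f=lambda p:np.concatenate([proj(C[n],W(p,X))[0]-[u,v] for n,X,u,v,_ in L])
r=least_squares(f,[.6,.05,-.2],loss="soft_l1");print(r.x)
for l,e in zip(L,f(r.x).reshape(-1,2)):print(l[0],l[4],e.round(2))
for n,X in [("stud",pol(0,0,.119)),("fin",[-.06,-.084,.173]),("post0",pol(.062,140,.135)),("post1",pol(.062,220,.135))]:print(n,W(r.x,X).round(4))
np.save("pose.npy",r.x)
E
```

```text
[ 0.58079435  0.06433897 -0.18267869]
top red [0.09 0.15]
top white [-0.01  0.69]
top collar [-0.96 -0.34]
top post [-1.57 -0.39]
top fin [-0.95  0.91]
scene red [-0.77 -1.15]
scene white [ 0.23 -1.3 ]
scene post [-0.01  0.59]
scene fin [-0.45 -0.86]
top corner [ 3.06 -1.85]
stud [[ 0.5073 -0.0034  0.119 ]]
fin [[ 0.5065 -0.0074  0.173 ]]
post0 [[0.4678 0.0444 0.135 ]]
post1 [[ 0.4533 -0.034   0.135 ]]
```

Pose fit is good to about 1 px: stud at (0.507,-0.003), post at (0.468,0.044), yaw -10.5°. Next is a planner that prints rows in tool axes.

```bash
cat >> h.py <<'E'
from scipy.spatial.transform import Rotation as Ro
def down(yawdeg):
    a=np.radians(yawdeg);c,s=np.cos(a),np.sin(a)
    return Ro.from_matrix(np.array([[c,s,0],[s,-c,0],[0,0,-1]]))
def plan(p,R,wps):
    "wps: list of (pos,yaw,n) ; prints rows: shift in the tool axes before the turn"
    out=[]
    for q,y,n in wps:
        q=np.array(q,float);Rt=down(y);rv=(R.inv()*Rt).as_rotvec()
        for i in range(n):
            sh=R.inv().apply((q-p)/(n-i)); rr=(R.inv()*Rt).as_rotvec()/(n-i)
            out.append(np.r_[rr,sh]); p=p+R.apply(sh); R=R*Ro.from_rotvec(rr)
    for o in out: print("["+",".join("%g"%v for v in np.r_[np.round(o[:3],3),np.round(o[3:],4)])+"]")
    return p,R
E
python3 - <<'E'
from h import *
from bench import read_state
s=read_state();plan(np.array(s["ee_pos"]),Ro.from_quat(s["eef_rot"]),[([.3,-.5,.30],-50,5),([.45,-.3,.3],-10,6),([.462,.044,.3],60,9)])
E
```

```text
[-0,0,-0.091,-0.0135,-0.0344,-0.021]
[-0,0,-0.091,-0.0103,-0.0355,-0.021]
[-0,0,-0.091,-0.007,-0.0363,-0.021]
[-0,0,-0.091,-0.0037,-0.0368,-0.021]
[-0,0,-0.091,-0.0003,-0.037,-0.021]
[0,-0,-0.116,-0.0095,-0.0406,-0]
[0,-0,-0.116,-0.0047,-0.0414,-0]
[0,-0,-0.116,0.0001,-0.0417,-0]
[0,-0,-0.116,0.005,-0.0414,-0]
[0,-0,-0.116,0.0098,-0.0405,-0]
[0,-0,-0.116,0.0144,-0.0391,-0]
[-0,0,-0.136,-0.0053,-0.0379,0]
[-0,0,-0.136,-0.0001,-0.0382,0]
[-0,0,-0.136,0.005,-0.0379,0]
[-0,0,-0.136,0.0101,-0.0369,0]
[-0,0,-0.136,0.015,-0.0352,0]
[-0,0,-0.136,0.0196,-0.0328,0]
[-0,0,-0.136,0.0239,-0.0299,0]
[-0,0,-0.136,0.0277,-0.0264,0]
[-0,0,-0.136,0.031,-0.0224,0]
```

arm_command([
  [[0, 0, -0.09, -0.013, -0.034, -0.021, 55], [0, 0, -0.09, -0.01, -0.035, -0.021, 55], [0, 0, -0.09, -0.007, -0.036, -0.021, 55], [0, 0, -0.09, -0.004, -0.037, -0.021, 55], [0, 0, -0.09, 0, -0.037, -0.021, 55], [0, 0, -0.116, -0.009, -0.041, 0, 55], [0, 0, -0.116, -0.005, -0.041, 0, 55], [0, 0, -0.116, 0, -0.042, 0, 55], [0, 0, -0.116, 0.005, -0.041, 0, 55], [0, 0, -0.116, 0.01, -0.04, 0, 55], [0, 0, -0.116, 0.014, -0.039, 0, 55], [0, 0, -0.136, -0.005, -0.038, 0, 55], [0, 0, -0.136, 0, -0.038, 0, 55], [0, 0, -0.136, 0.005, -0.038, 0, 55], [0, 0, -0.136, 0.01, -0.037, 0, 55], [0, 0, -0.136, 0.015, -0.035, 0, 55], [0, 0, -0.136, 0.02, -0.033, 0, 55], [0, 0, -0.136, 0.024, -0.03, 0, 55], [0, 0, -0.136, 0.028, -0.026, 0, 55], [0, 0, -0.136, 0.031, -0.022, 0, 55]],
], newtons=15)

```text
time: 2.6
ee_pos: [0.4667, 0.0435, 0.302]
eef_rot: [0.865, 0.501, 0.0, 0.001]
ft_force: [0.5, 0.0, -0.6]
width: 0.0476
```

arm_command([
  [[0, 0, 0, 0, 0, 0.022, 55], [0, 0, 0, 0, 0, 0.022, 55], [0, 0, 0, 0, 0, 0.022, 55], [0, 0, 0, 0, 0, 0.022, 55], [0, 0, 0, 0, 0, 0.022, 55], [0, 0, 0, 0, 0, 0.022, 55], [0, 0, 0, 0, 0, 0, 55]],
])

```text
time: 3.48
ee_pos: [0.4662, 0.0417, 0.1687]
eef_rot: [0.867, 0.499, -0.001, -0.0]
ft_force: [-0.3, 0.1, 0.3]
width: 0.0479
```

```bash
cat > look.py <<'E'
import sys,cv2
from bench import camera,read_state
def crop(n,x0,y0,w,h,f,o):
    i=camera(n)["frame"][y0:y0+h,x0:x0+w,::-1];i=cv2.resize(i,None,fx=f,fy=f,interpolation=cv2.INTER_CUBIC)
    for k in range(0,w,10): cv2.putText(i,str(x0+k),(k*f,8),0,.28,(0,0,255),1)
    for k in range(0,h,10): cv2.putText(i,str(y0+k),(0,k*f+3),0,.28,(0,0,255),1)
    cv2.imwrite(o,i)
t=sys.argv[1]
crop("scene",200,90,130,100,6,f"pics/s{t}.png")
if len(sys.argv)>2: crop("top",225,160,100,100,6,f"pics/t{t}.png")
s=read_state();print(s["ee_pos"].round(4),s["ft_force"].round(2),s["joint_positions"].round(2),s["width"],s["time"])
E
python3 look.py a 1
```

```text
[0.4674 0.0413 0.1701] [0.77 0.31 0.56] [ 0.6   0.06 -0.8   1.86  0.04  1.24  0.83] 0.04797037042983921 3.575
```

View pics/sa.png

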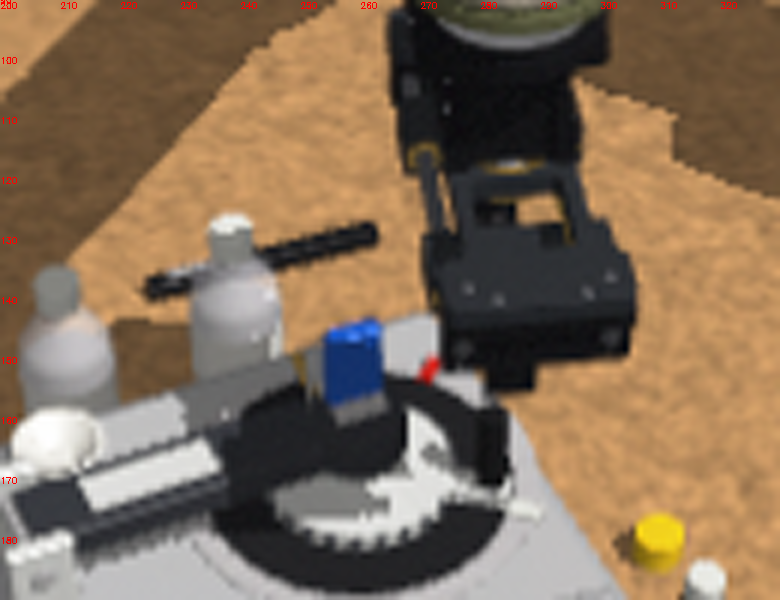

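View pics/ta.png

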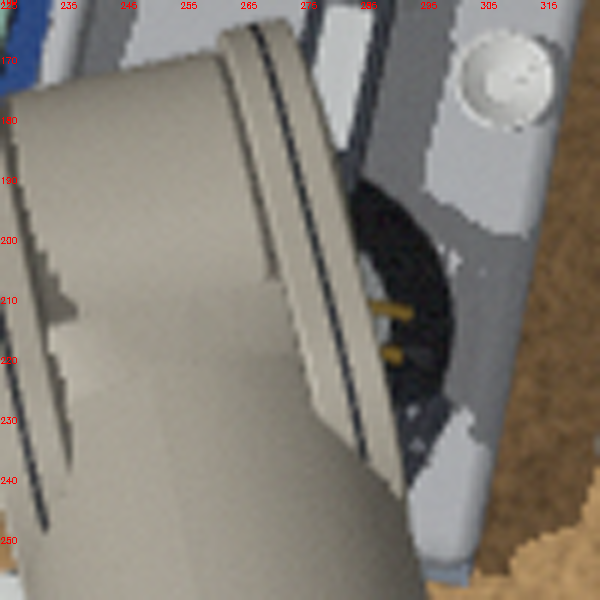

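The fingers are just above and behind the post in the scene view: near fingertip about (284.5,154), post top (282,158). I'll check this by projection.

Run:
```python
from h import *
C=pickle.load(open("c0.pkl","rb"));p=np.load("pose.npy")
t=np.array([.4674,.0413,.162]);d=np.array([.5,.866,0])*.024
for X in (t+d,t-d,t,t+d*1.6): print(proj(C["scene"],X))
print("post",proj(C["scene"],W(p,[pol(.062,140,.153),pol(.062,140,.106)])))
print("red body bottom",proj(C["scene"],t+[0,0,.07]))
```

```text
[[283.02142372 162.23605816]]
[[280.35902443 149.49784914]]
[[281.67241578 155.77807173]]
[[283.84843209 166.19886176]]
post [[282.19263954 158.88749592]
 [281.74360865 170.9163496 ]]
red body bottom [[282.36175938 136.23980929]]
```

Run:
```python
from h import *
from bench import camera,read_state
import cv2
s=read_state();print(s["ee_pos"],s["joint_positions"])
p=np.load("pose.npy")
c=camera("scene");im=c["frame"][:,:,::-1].copy()
f=4;x0,y0,w,h=215,30,190,150
i=cv2.resize(im[y0:y0+h,x0:x0+w],None,fx=f,fy=f,interpolation=cv2.INTER_CUBIC)
t=np.array(s["ee_pos"]);R=Ro.from_quat(s["eef_rot"])
pts=[[0,0,0],[0,0,.1],[0,0,.3]]
for a in(-.024,.024):
  for z in (.008,-.062): pts.append(t+R.apply([a,0,z]))
pts.append(t)
uv=proj(c,pts);print(uv)
for u,v in uv: cv2.circle(i,(int((u-x0)*f),int((v-y0)*f)),3,(0,255,0),-1)
cv2.imwrite("pics/sb.png",i)
```

```text
[0.46742796 0.04127816 0.17010385] [ 0.60466092  0.05576264 -0.80235061  1.8573109   0.04311503  1.24468231
  0.83202227]
[[379.44341585 124.2972113 ]
 [385.08776176 101.15379221]
 [397.81150386  47.5638734 ]
 [280.3823493  149.46815708]
 [281.03403175 129.91966127]
 [282.96440773 162.21166466]
 [283.76564479 142.67812665]
 [281.73611963 153.60529281]]
```

View pics/sb.png

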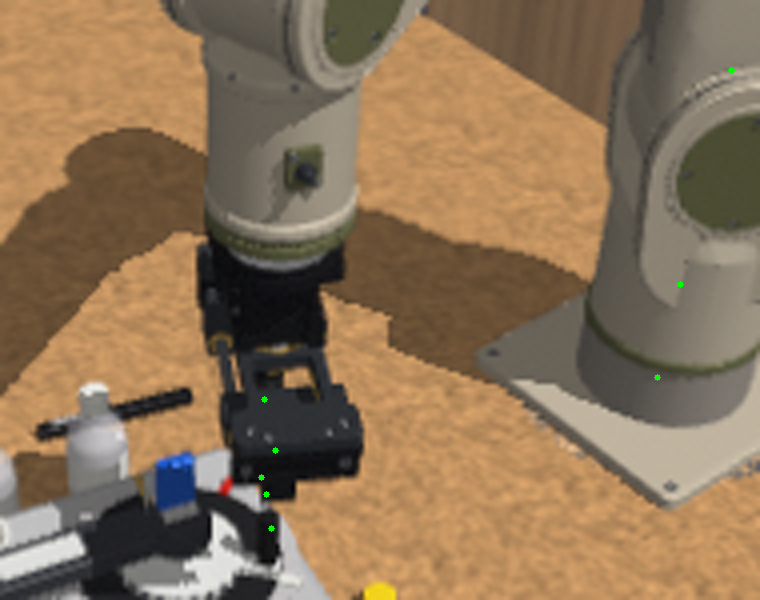

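Run:
```python
from bench import camera
import cv2,numpy as np
im=camera("scene")["frame"][:,:,::-1]
i=cv2.resize(im[85:175,255:320],None,fx=9,fy=6.6,interpolation=cv2.INTER_LANCZOS4) if 0 else cv2.resize(im[85:175,250:330],None,fx=6.6,fy=6.6,interpolation=cv2.INTER_CUBIC)
i=(255*(i/255.)**.45).astype(np.uint8)
cv2.imwrite("pics/sc.png",i)
```

```text
(no output)
```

View pics/sc.png

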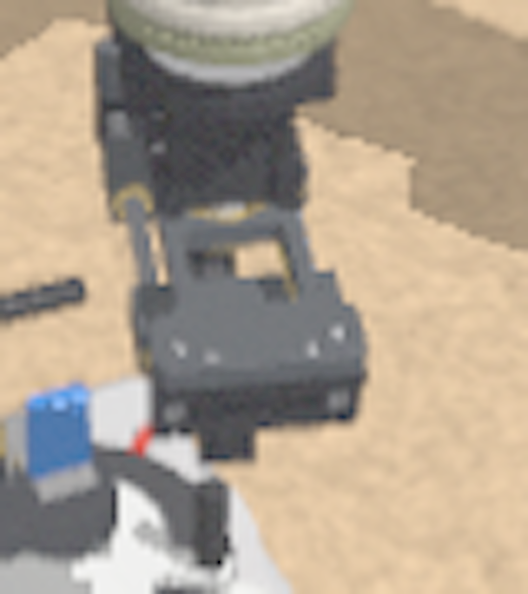

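The fingers look offset from where the projection puts them. I'll turn the jaws a quarter turn so both fingers show side by side, then check the TCP against the picture.

arm_command([
  [[0, 0, 0, 0, 0, -0.04, 55], [0, 0, 0.175, 0, 0, 0, 55], [0, 0, 0.175, 0, 0, 0, 55], [0, 0, 0.175, 0, 0, 0, 55], [0, 0, 0.175, 0, 0, 0, 55], [0, 0, 0.175, 0, 0, 0, 55], [0, 0, 0.175, 0, 0, 0, 55], [0, 0, 0.175, 0, 0, 0, 55], [0, 0, 0.175, 0, 0, 0, 55], [0, 0, 0.175, 0, 0, 0, 55], [0, 0, 0, 0, 0, 0, 55]],
])

```text
time: 5.05
ee_pos: [0.4675, 0.0403, 0.2097]
eef_rot: [0.965, -0.264, 0.001, 0.0]
ft_force: [-0.2, -0.4, -0.4]
width: 0.0478
```

```bash
cat > ov.py <<'E'
import sys,cv2
from h import *
from bench import camera,read_state
s=read_state();print(s["ee_pos"].round(4),s["ft_force"].round(2),s["joint_positions"].round(2),s["width"].round(4),s["time"].round(2))
c=camera("scene");im=c["frame"][:,:,::-1]
x0,y0,w,h=[int(v) for v in sys.argv[2:6]] if len(sys.argv)>5 else (225,85,110,85)
f=7
i=cv2.resize(im[y0:y0+h,x0:x0+w],None,fx=f,fy=f,interpolation=cv2.INTER_CUBIC);i=(255*(i/255.)**.55).astype(np.uint8)
t=np.array(s["ee_pos"]);R=Ro.from_quat(s["eef_rot"]);g=s["width"]/2
pts=[t+R.apply([a,0,z]) for a in(-g,g) for z in (.008,-.03)]+[t]
uv=proj(c,pts);print(uv.round(1))
for u,v in uv: cv2.circle(i,(int((u+.5-x0)*f),int((v+.5-y0)*f)),3,(0,255,0),-1)
for k in range(0,w,10): cv2.putText(i,str(x0+k),(k*f,8),0,.28,(0,0,255),1)
for k in range(0,h,10): cv2.putText(i,str(y0+k),(0,k*f+3),0,.28,(0,0,255),1)
cv2.imwrite(f"pics/{sys.argv[1]}.png",i)
E
python3 ov.py o1
```

```text
Traceback (most recent call last):
  File "ov.py", line 4, in <module>
    s=read_state();print(s["ee_pos"].round(4),s["ft_force"].round(2),s["joint_positions"].round(2),s["width"].round(4),s["time"].round(2))
                                                                                                   ^^^^^^^^^^^^^^^^
AttributeError: 'float' object has no attribute 'round'
```

```bash
sed -i 's/s\["width"\].round(4),s\["time"\].round(2)/s["width"],s["time"]/' ov.py; python3 ov.py o1
```

```text
[0.4675 0.0403 0.2097] [-0.18 -0.42 -0.36] [ 0.6   0.02 -0.78  1.8   0.02  1.33 -0.72] 0.04784333440312419 5.05
[[290.9 144. ]
 [291.6 133.1]
 [272.6 145.5]
 [272.8 134.5]
 [281.9 142.5]]
```

View pics/o1.png

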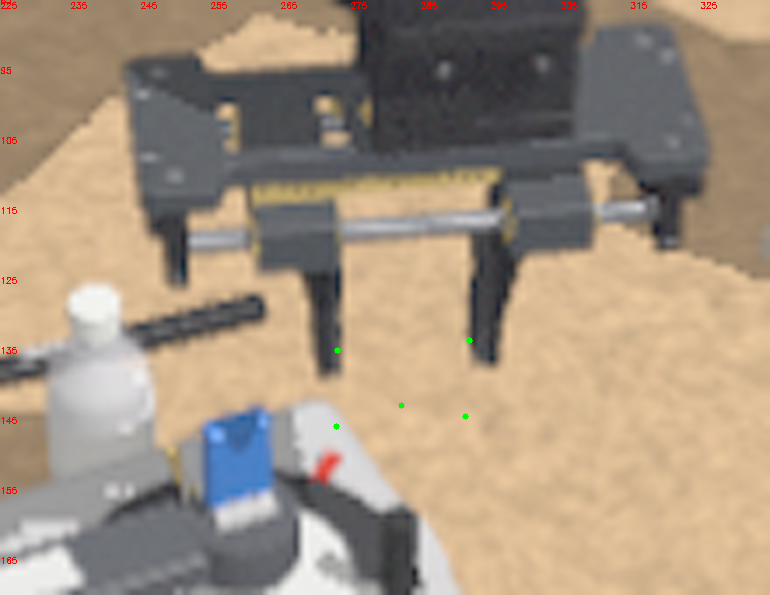

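The fingertips appear about 8 px (≈27 mm) higher in the picture than projected: left tip (273.6,138.6), right tip (292.4,136.4). Could be vertical or along the line of sight, so I'll look from the top camera.

Run:
```python
from h import *
from bench import camera,read_state
import cv2
s=read_state();t=s["ee_pos"];R=Ro.from_quat(s["eef_rot"])
c=camera("top")
uv=proj(c,[t+R.apply([a,0,.008]) for a in(-.024,.024)]);print(uv)
i=cv2.resize(c["frame"][:,:,::-1],(800,600));i=(255*(i/255.)**.6).astype(np.uint8)
for u,v in uv: cv2.circle(i,(int(u*1.5625),int(v*1.5625)),3,(0,255,0),-1)
cv2.imwrite("pics/t5.png",i)
```

```text
[[249.02313272 234.45048196]
 [259.36726339 216.56361387]]
```

View pics/t5.png

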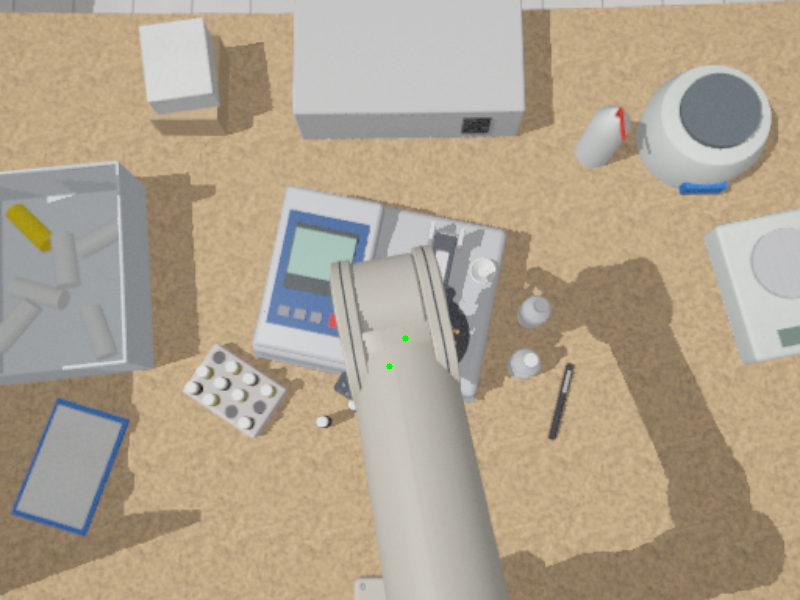

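Run:
```python
from h import *
from bench import camera,read_state
import cv2
s=read_state();t=s["ee_pos"];R=Ro.from_quat(s["eef_rot"])
for n,(x0,y0,w,h),f in (("top",(190,215,80,60),9),("scene",(235,85,100,60),7)):
    c=camera(n)
    i=cv2.resize(c["frame"][y0:y0+h,x0:x0+w,::-1],None,fx=f,fy=f,interpolation=cv2.INTER_CUBIC);i=(255*(i/255.)**.5).astype(np.uint8)
    for z,col in ((-.062,(0,255,0)),(-.09,(0,255,255))):
      for a in (-.095,.095):
       for b in (-.0375,.0375):
        u,v=proj(c,t+R.apply([a,b,z]))[0]
        cv2.circle(i,(int((u+.5-x0)*f),int((v+.5-y0)*f)),3,col,-1)
    for k in range(0,w,10): cv2.putText(i,str(x0+k),(k*f,8),0,.28,(0,0,255),1)
    for k in range(0,h,10): cv2.putText(i,str(y0+k),(0,k*f+3),0,.28,(0,0,255),1)
    cv2.imwrite(f"pics/b_{n}.png",i)
```

```text
(no output)
```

View pics/b_top.png

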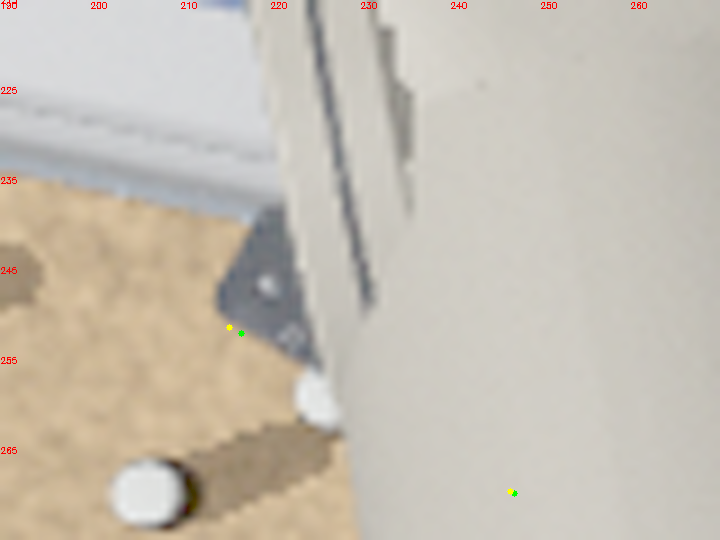

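View pics/b_scene.png

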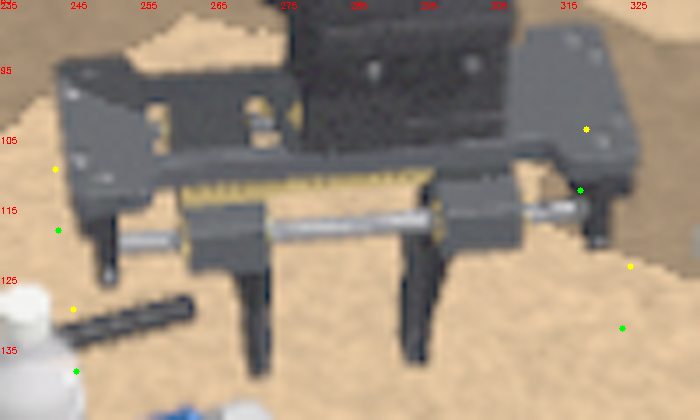

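Run:
```python
from h import *
from bench import read_state,camera
s=read_state();t=s["ee_pos"];R=Ro.from_quat(s["eef_rot"]);c=camera("scene")
# pixel (u,v in pixel-centre coords) ; solve tool-frame a (along jaw) and z given b
def sol(u,v,b):
    r=least_squares(lambda q:proj(c,t+R.apply([q[0],b,q[1]]))[0]-[u,v],[0,0]);return (r.x*1000).round(1)
for n,u,v in (("Ltip in",273.1,138.0),("Ltip out",270.2,138.2),("Rtip in",292,136),("Rtip out",295.5,136.3),("Lbracket bottom",250,125.5),("Rbracket bottom",320.5,119.5),("block L bottom",273,123),("Rplate corner top",325,107.5),("Lplate near corner",247.5,114)):
    print(n,[sol(u,v,b) for b in(-.0375,-.0095,0,.0095,.0375)])
```

```text
Ltip in [array([ 28.2, -53.4]), array([ 24.3, -27.3]), array([ 23. , -18.4]), array([21.7, -9.6]), array([17.9, 16.5])]
Ltip out [array([ 35.2, -53.5]), array([ 31.6, -27.4]), array([ 30.4, -18.6]), array([29.2, -9.7]), array([25.6, 16.4])]
Rtip in [array([-18. , -55.1]), array([-23.5, -29. ]), array([-25.4, -20.2]), array([-27.3, -11.3]), array([-32.8,  14.7])]
Rtip out [array([-26.7, -53.2]), array([-32.5, -27. ]), array([-34.5, -18.2]), array([-36.5,  -9.3]), array([-42.3,  16.8])]
Lbracket bottom [array([ 83., -99.]), array([ 81.1, -74.5]), array([ 80.5, -66.3]), array([ 79.9, -58. ]), array([ 78. , -33.5])]
Rbracket bottom [array([ -84.2, -100.9]), array([-92.1, -76.5]), array([-94.8, -68.2]), array([-97.5, -60. ]), array([-105.4,  -35.6])]
block L bottom [array([  28.9, -101.1]), array([ 25.1, -76.8]), array([ 23.8, -68.5]), array([ 22.5, -60.2]), array([ 18.7, -35.9])]
Rplate corner top [array([ -91.6, -136.3]), array([ -99.8, -113.2]), array([-102.5, -105.4]), array([-105.3,  -97.5]), array([-113.5,  -74.4])]
Lplate near corner [array([  87.7, -134.1]), array([  86. , -110.9]), array([  85.5, -103. ]), array([ 84.9, -95.2]), array([ 83.2, -72. ])]
```

Both views together say the horizontal position is right but the fingers are about 27 mm higher than the stated TCP implies. I'll turn back, descend to a depth that is safe under either reading, and look again.

arm_command([
  [[0, 0, -0.175, 0, 0, 0, 55], [0, 0, -0.175, 0, 0, 0, 55], [0, 0, -0.175, 0, 0, 0, 55], [0, 0, -0.175, 0, 0, 0, 55], [0, 0, -0.175, 0, 0, 0, 55], [0, 0, -0.175, 0, 0, 0, 55], [0, 0, -0.175, 0, 0, 0, 55], [0, 0, -0.175, 0, 0, 0, 55], [0, 0, -0.175, 0, 0, 0, 55], [0, 0, 0, 0.003, 0, 0.02, 55], [0, 0, 0, 0, 0, 0.02, 55], [0, 0, 0, 0, 0, 0.02, 55], [0, 0, 0, 0, 0, 0.014, 55], [0, 0, 0, 0, 0, 0, 55]],
])

```text
time: 7.05
ee_pos: [0.4682, 0.0427, 0.1342]
eef_rot: [0.868, 0.497, -0.001, -0.0]
ft_force: [1.0, -1.0, 0.8]
width: 0.0479
```

```bash
python3 ov.py o2
```

```text
[0.4682 0.0427 0.1342] [ 0.99 -1.03  0.78] [ 0.59  0.1  -0.81  1.9   0.08  1.17  0.8 ] 0.04793635670513095 7.05
[[280.2 159.3]
 [280.5 149.3]
 [282.7 172. ]
 [283.1 162.1]
 [281.5 163.5]]
```

View pics/o2.png

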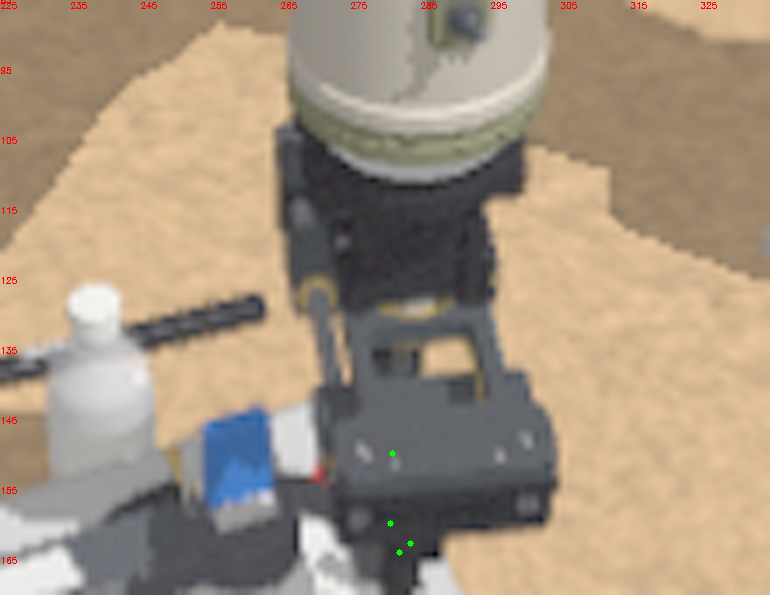

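The stub at (284,165) is the near end bracket's leg, and the post is still visible under it. So the gripper does sit higher than nominal. I'll go down in small steps and watch the force.

arm_command([
  [[0, 0, 0, 0, 0, 0.008, 55], [0, 0, 0, 0, 0, 0.008, 55], [0, 0, 0, 0, 0, 0, 55]],
])

```text
time: 7.48
ee_pos: [0.4683, 0.0427, 0.1183]
eef_rot: [0.868, 0.497, -0.0, -0.0]
ft_force: [0.1, -0.8, -1.0]
width: 0.0478
```

```bash
python3 ov.py o3
```

```text
[0.4683 0.0427 0.1183] [ 0.13 -0.77 -0.99] [ 0.59  0.12 -0.81  1.92  0.1   1.14  0.78] 0.04781893013224784 7.475
[[280.1 163.3]
 [280.4 153.6]
 [282.5 176. ]
 [282.9 166.3]
 [281.3 167.6]]
```

View pics/o3.png

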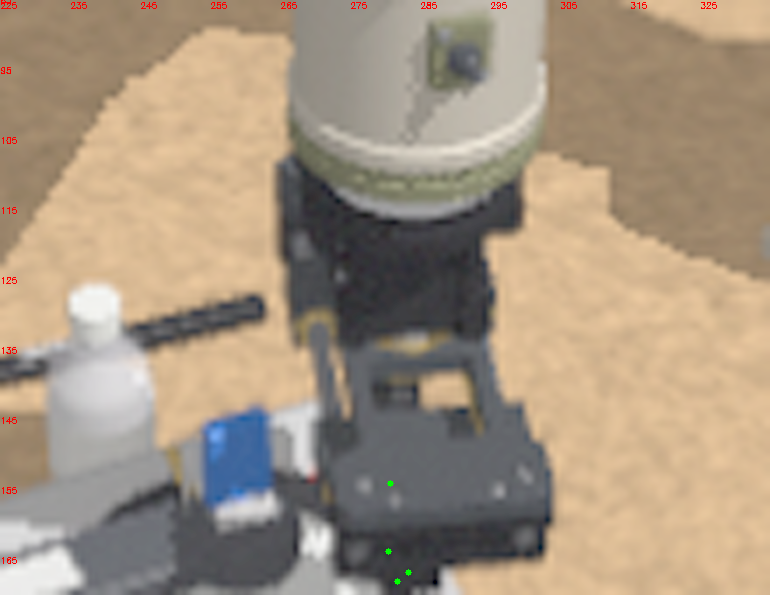

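arm_command([
  [[0, 0, 0, 0, 0, 0.004, 55], [0, 0, 0, 0, 0, 0.004, 55], [0, 0, 0, 0, 0, 0.004, 55], [0, 0, 0, 0, 0, 0, 55]],
])

```text
time: 8.02
ee_pos: [0.4685, 0.0427, 0.1065]
eef_rot: [0.868, 0.497, -0.0, -0.0]
ft_force: [-0.4, 0.2, -0.3]
width: 0.0479
```

arm_command([
  [[0, 0, 0, 0, 0, 0.004, 55], [0, 0, 0, 0, 0, 0.003, 55], [0, 0, 0, 0, 0, 0, 5], [0, 0, 0, 0, 0, 0, 5], [0, 0, 0, 0, 0, 0, 5], [0, 0, 0, 0, 0, 0, 5], [0, 0, 0, 0, 0, 0, 5]],
], newtons=15)

```text
time: 8.9
ee_pos: [0.4689, 0.0421, 0.0999]
eef_rot: [0.868, 0.497, -0.0, 0.0]
ft_force: [0.2, -4.4, 0.3]
width: 0.0135
```

Width 13.5 mm: the post is gripped. Next, plan the arc about the stud axis.

Run:
```python
from h import *
from bench import read_state
s=read_state();c=np.array([.5073,-.0034])
t=s["ee_pos"];R=Ro.from_quat(s["eef_rot"]);a0=np.degrees(np.arctan2(*(t[:2]-c)[::-1]));r0=np.hypot(*(t[:2]-c));print(a0,r0)
w=[]
n=14
for k in range(1,n+1):
    f=k/n;a=np.radians(a0+f*(209.5-a0));r=.0605
    w.append(([*(c+r*np.array([np.cos(a),np.sin(a)])),t[2]],59.6+f*40,1))
plan(t,R,w)
```

```text
130.22296561954792 0.05953644897721463
[0.001,0.001,-0.051,-0.0054,-0.0026,0]
[-0,-0,-0.05,-0.0058,-0.0014,-0]
[0,0,-0.05,-0.0059,-0.0011,0]
[0,0,-0.05,-0.0059,-0.0008,0]
[-0,-0,-0.05,-0.006,-0.0006,-0]
[0,0,-0.05,-0.006,-0.0003,0]
[-0,-0,-0.05,-0.006,0,-0]
[0,0,-0.05,-0.006,0.0003,0]
[0,0,-0.05,-0.0059,0.0006,0]
[0,-0,-0.05,-0.0059,0.0009,-0]
[-0,-0,-0.05,-0.0059,0.0012,-0]
[0,0,-0.05,-0.0058,0.0015,0]
[-0,-0,-0.05,-0.0057,0.0018,-0]
[-0,0,-0.05,-0.0056,0.002,0]
```

arm_command([
  [[0, 0, -0.05, -0.0054, -0.0026, 0, 5], [0, 0, -0.05, -0.0058, -0.0014, 0, 5], [0, 0, -0.05, -0.0059, -0.0011, 0, 5], [0, 0, -0.05, -0.0059, -0.0008, 0, 5], [0, 0, -0.05, -0.006, -0.0006, 0, 5], [0, 0, -0.05, -0.006, -0.0003, 0, 5], [0, 0, -0.05, -0.006, 0, 0, 5], [0, 0, 0, 0, 0, 0, 5]],
])

```text
time: 9.9
ee_pos: [0.447, 0.0088, 0.0999]
eef_rot: [0.768, 0.641, -0.0, -0.001]
ft_force: [-4.5, 2.8, 4.0]
width: 0.0133
```

arm_command([
  [[0, 0, -0.05, -0.006, 0.0003, 0, 5], [0, 0, -0.05, -0.0059, 0.0006, 0, 5], [0, 0, -0.05, -0.0059, 0.0009, 0, 5], [0, 0, -0.05, -0.0059, 0.0012, 0, 5], [0, 0, -0.05, -0.0058, 0.0015, 0, 5], [0, 0, -0.05, -0.0057, 0.0018, 0, 5], [0, 0, -0.05, -0.0056, 0.002, 0, 5], [0, 0, 0, 0, 0, 0, 5], [0, 0, 0, 0, 0, 0, 5]],
])

```text
time: 11.02
ee_pos: [0.4542, -0.0327, 0.0998]
eef_rot: [0.645, 0.764, -0.0, -0.0]
ft_force: [-4.0, -1.3, 3.2]
width: 0.0133
```

```bash
python3 ov.py o4
python3 - <<'E'
from bench import read_state
import numpy as np
s=read_state();d=s["ee_pos"][:2]-[.5073,-.0034];print(np.degrees(np.arctan2(d[1],d[0]))%360+10.47,np.hypot(*d))
E
```

```text
[ 0.4542 -0.0327  0.0998] [-3.97 -1.32  3.16] [ 0.73  0.1  -0.79  1.98  0.08  1.1   1.65] 0.013322389879438361 11.025
[[267.  155.4]
 [267.  145.9]
 [270.3 157.7]
 [270.4 148.1]
 [268.7 154.6]]
219.34997962353023 0.060677487521484025
```

View pics/o4.png

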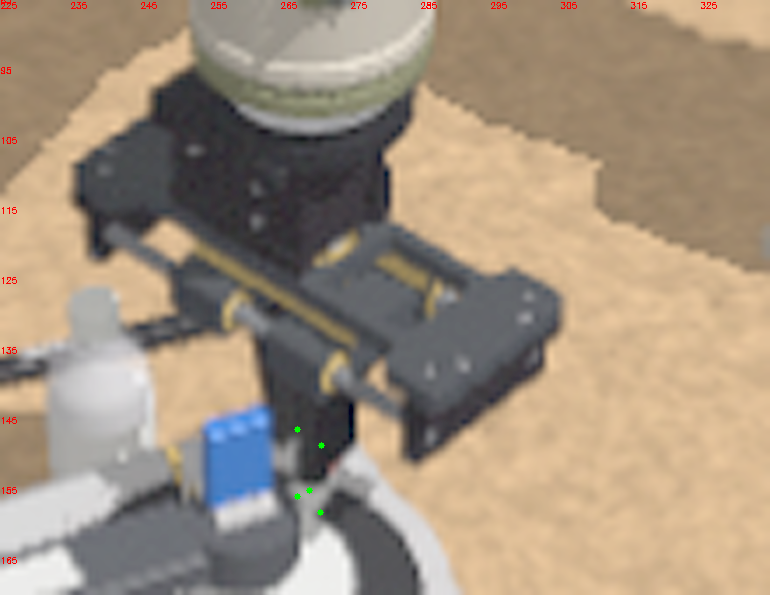

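The post followed the fingers: it's gone from (282,160), and the estimated angle is 219°. A small extra nudge, then release, rise and check.

arm_command([
  [[0, 0, 0, -0.0015, 0, 0, 5], [0, 0, 0, 0, 0, 0, 5], [0, 0, 0, 0, 0, 0, 45], [0, 0, 0, 0, 0, 0, 45], [0, 0, 0, 0, 0, 0, 45], [0, 0, 0, 0, 0, 0, 45], [0, 0, 0, 0, 0, -0.02, 45], [0, 0, 0, 0, 0, -0.03, 45], [0, 0, 0, 0, 0, -0.04, 45], [0, 0, 0, 0, 0, -0.04, 45], [0, 0, 0, 0, 0, 0, 45]],
])

```text
time: 12.45
ee_pos: [0.4564, -0.0341, 0.2325]
eef_rot: [0.645, 0.764, 0.001, 0.002]
ft_force: [0.5, -0.8, -0.1]
width: 0.0392
```

```bash
python3 ov.py o5
```

```text
[ 0.4564 -0.0341  0.2325] [ 0.53 -0.79 -0.06] [ 0.77 -0.03 -0.77  1.79 -0.02  1.37  1.75] 0.039241914003637156 12.45
[[262.4 118. ]
 [262.4 106.7]
 [273.2 124.6]
 [273.4 113.4]
 [267.8 118.9]]
```

View pics/o5.png

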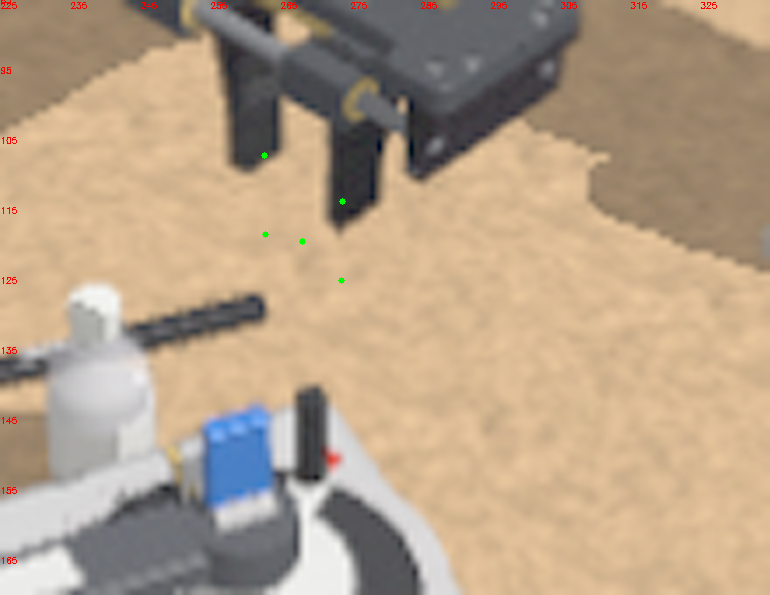

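The post now stands at (269,141–153), right beside the red mark at (272,151). I'll put a number on the angle and locate the fin more precisely.

Run:
```python
from h import *
C=pickle.load(open("c0.pkl","rb"))["scene"];p=np.load("pose.npy")
for a in (205,210,215,220,222): print(a,proj(C,W(p,[pol(.062,a,.153),pol(.062,a,.106)])).round(1).tolist())
print("fin top corners",proj(C,W(p,[[-.06+i*.013,-.084+j*.005,.189] for i in(-1,1) for j in(-1,1)])).round(1).tolist())
print("finbottom",proj(C,W(p,[[-.06+i*.013,-.079,.149] for i in(-1,1)])).round(1).tolist())
print("tips offset now")
from bench import read_state
print(W(p,[[-.06,-.084,.173]]),np.degrees(p[2]))
```

```text
205 [[273.7, 142.6], [273.5, 154.7]]
210 [[272.1, 141.8], [272.0, 153.9]]
215 [[270.4, 141.1], [270.3, 153.2]]
220 [[268.7, 140.6], [268.6, 152.6]]
222 [[267.9, 140.4], [267.9, 152.4]]
fin top corners [[262.3, 141.7], [264.0, 144.1], [253.5, 144.8], [255.1, 147.2]]
finbottom [[264.1, 154.8], [255.4, 157.9]]
tips offset now
[[ 0.50653291 -0.00736346  0.173     ]] -10.466718033818108
```

Collar at about 219° (joint ≈1.38), locked. Next, move over the fin with the jaws along the analyser's y.

Run:
```python
from h import *
from bench import read_state
s=read_state();plan(s["ee_pos"],Ro.from_quat(s["eef_rot"]),[([.506,-.0074,.2225],79.5,4)])
```

```text
[0.001,0,0.088,0.0045,0.0136,0.0021]
[0.001,0,0.088,0.0057,0.0131,0.0021]
[0.001,0,0.088,0.0068,0.0126,0.0021]
[0.001,0,0.088,0.0079,0.0119,0.0021]
```

arm_command([
  [[0.001, 0, 0.088, 0.0045, 0.0136, 0.002, 45], [0.001, 0, 0.088, 0.0057, 0.0131, 0.002, 45], [0.001, 0, 0.088, 0.0068, 0.0126, 0.002, 45], [0.001, 0, 0.088, 0.0079, 0.0119, 0.002, 45], [0, 0, 0, 0, 0, 0.015, 45], [0, 0, 0, 0, 0, 0, 45]],
])

```text
time: 13.25
ee_pos: [0.5036, -0.0075, 0.2045]
eef_rot: [0.768, 0.64, -0.003, -0.003]
ft_force: [-0.5, -0.7, 0.6]
width: 0.0393
```

```bash
python3 ov.py o6
```

```text
[ 0.5036 -0.0075  0.2045] [-0.53 -0.71  0.57] [ 0.68  0.14 -0.82  1.72  0.1   1.34  1.24] 0.03931735094481295 13.25
[[256.3 137.3]
 [256.  126.5]
 [263.  146.5]
 [262.8 135.7]
 [259.6 139.6]]
```

View pics/o6.png

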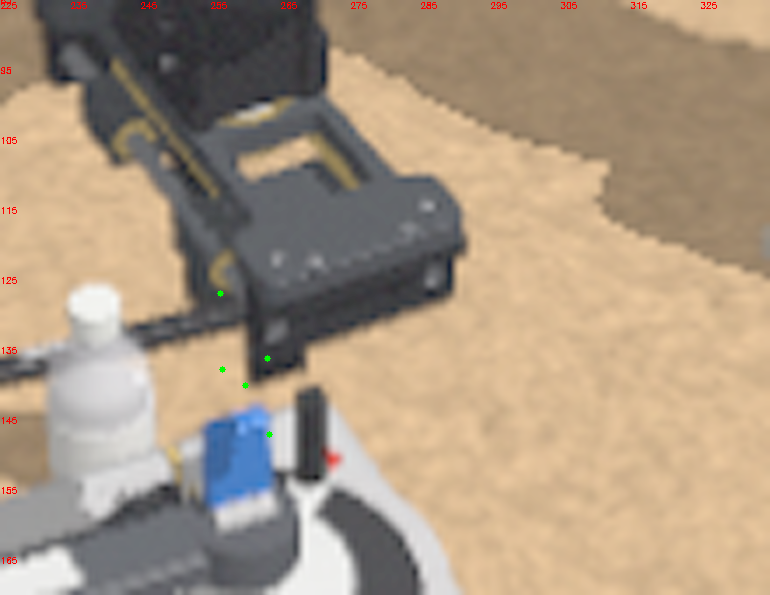

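arm_command([
  [[0, 0, 0, 0, 0.002, 0.011, 45], [0, 0, 0, 0, 0, 0.011, 45], [0, 0, 0, 0, 0, 0.011, 45], [0, 0, 0, 0, 0, 0.011, 45], [0, 0, 0, 0, 0, 0.01, 45], [0, 0, 0, 0, 0, 0.005, 45], [0, 0, 0, 0, 0, 0, 45]],
])

```text
time: 14.18
ee_pos: [0.5068, -0.0075, 0.1475]
eef_rot: [0.769, 0.64, -0.002, -0.001]
ft_force: [0.3, 0.3, 0.2]
width: 0.039
```

```bash
python3 ov.py o7
```

```text
[ 0.5068 -0.0075  0.1475] [0.33 0.3  0.21] [ 0.67  0.19 -0.81  1.79  0.15  1.22  1.2 ] 0.03900672846564497 14.175
[[255.8 153.2]
 [255.5 143.1]
 [262.1 162.3]
 [261.9 152.3]
 [258.9 155.6]]
```

View pics/o7.png

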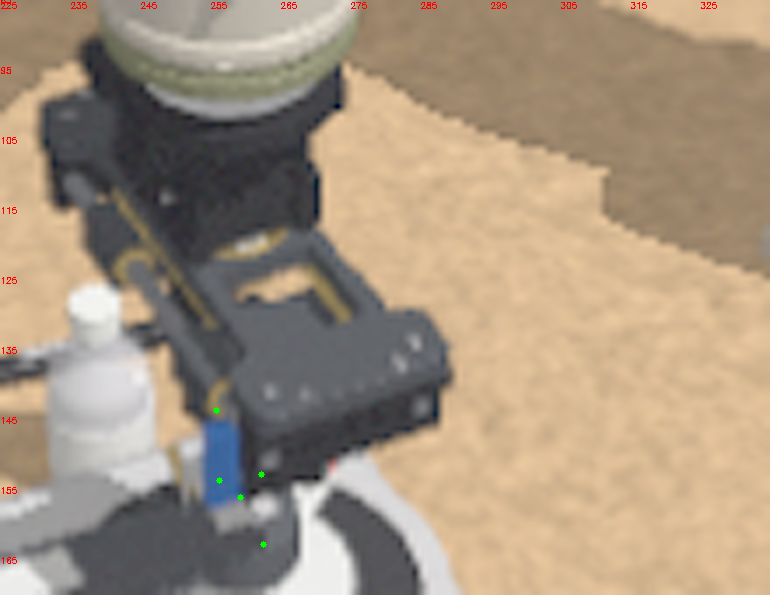

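arm_command([
  [[0, 0, 0, 0, 0, 0.005, 45], [0, 0, 0, 0, 0, 0.005, 45], [0, 0, 0, 0, 0, 0.004, 45], [0, 0, 0, 0, 0, 0, 45]],
])

```text
time: 14.72
ee_pos: [0.5066, -0.0075, 0.1334]
eef_rot: [0.769, 0.64, -0.002, -0.001]
ft_force: [-0.1, 0.2, 1.1]
width: 0.0393
```

```bash
python3 ov.py o8
```

```text
[ 0.5066 -0.0075  0.1334] [-0.05  0.17  1.09] [ 0.66  0.21 -0.81  1.81  0.16  1.19  1.19] 0.0392848174708082 14.725
[[255.9 156.7]
 [255.6 146.8]
 [262.2 165.9]
 [262.  156.1]
 [259.  159.3]]
```

View pics/o8.png

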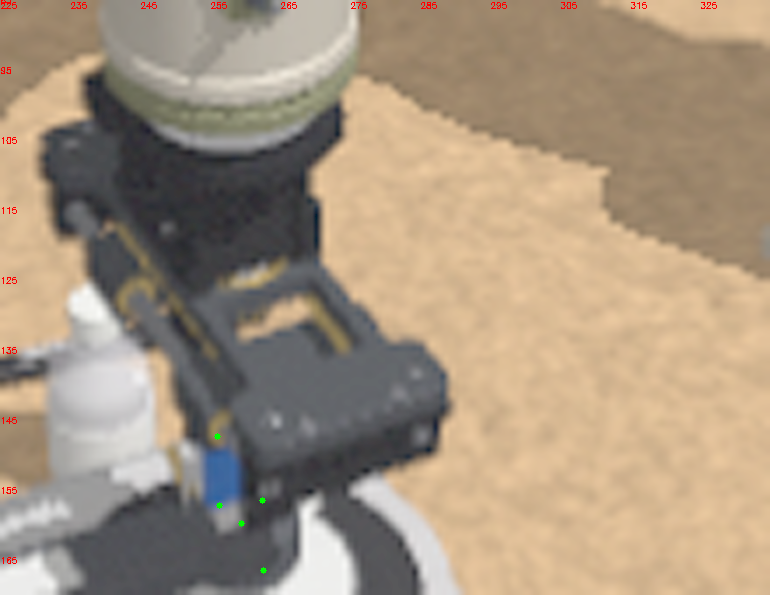

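No contact so far. Close on the fin.

arm_command([
  [[0, 0, 0, 0, 0, 0, 3], [0, 0, 0, 0, 0, 0, 3], [0, 0, 0, 0, 0, 0, 3], [0, 0, 0, 0, 0, 0, 3], [0, 0, 0, 0, 0, 0, 3]],
], newtons=35)

```text
time: 15.4
ee_pos: [0.5067, -0.009, 0.1338]
eef_rot: [0.769, 0.639, -0.002, -0.001]
ft_force: [-1.5, -5.4, 2.2]
width: 0.0099
```

Width 9.9 mm: the fin is pinched. Pull it sideways.

arm_command([
  [[0, 0, 0, -0.003, 0, 0, 3], [0, 0, 0, -0.003, 0, 0, 3], [0, 0, 0, -0.003, 0, 0, 3], [0, 0, 0, -0.003, 0, 0, 3], [0, 0, 0, -0.003, 0, 0, 3], [0, 0, 0, 0, 0, 0, 3], [0, 0, 0, 0, 0, 0, 3]],
])

```text
time: 16.27
ee_pos: [0.5044, -0.0194, 0.1338]
eef_rot: [0.768, 0.64, -0.0, -0.002]
ft_force: [1.6, 8.6, -1.0]
width: 0.01
```

arm_command([
  [[0, 0, 0, -0.002, 0, 0, 3], [0, 0, 0, -0.0015, 0, 0, 3], [0, 0, 0, 0, 0, 0, 3], [0, 0, 0, 0, 0, 0, 3]],
])

```text
time: 16.77
ee_pos: [0.5038, -0.0225, 0.1338]
eef_rot: [0.768, 0.641, -0.0, -0.003]
ft_force: [0.9, 9.4, -0.3]
width: 0.0097
```

Run:
```python
from h import *
from bench import read_state
s=read_state();t=s["ee_pos"];print(t,s["ft_force"]);p=np.load("pose.npy");print(np.array([t[0]-.5067,t[1]+.009])@[np.sin(p[2]),-np.cos(p[2])])
R=Ro.from_quat(s["eef_rot"]);ex=np.array([np.cos(p[2]),np.sin(p[2]),0])
L=np.array([-.16,.038]);prev=L
for k in range(1,13):
    a=.37*k/12; q=np.array([L[0]*np.cos(a)+L[1]*np.sin(a),-L[0]*np.sin(a)+L[1]*np.cos(a)])
    d=q-prev;prev=q;print(R.inv().apply(ex*d[0]+[0,0,d[1]]).round(4),(q-L).round(4))
```

```text
[ 0.50376214 -0.02253191  0.13384769] [ 0.87389469  9.37023544 -0.34719304]
0.013840453692203516
[ 0.      0.0012 -0.0049] [0.0012 0.0049]
[ 0.      0.0014 -0.0049] [0.0026 0.0098]
[ 0.      0.0015 -0.0048] [0.0042 0.0146]
[ 0.      0.0017 -0.0048] [0.0059 0.0194]
[ 0.      0.0018 -0.0047] [0.0077 0.0241]
[ 0.      0.002  -0.0047] [0.0097 0.0288]
[ 0.      0.0021 -0.0046] [0.0119 0.0334]
[ 0.      0.0023 -0.0045] [0.0141 0.0379]
[ 0.      0.0024 -0.0045] [0.0165 0.0424]
[ 0.      0.0025 -0.0044] [0.0191 0.0468]
[ 0.      0.0027 -0.0043] [0.0218 0.0511]
[ 0.      0.0028 -0.0042] [0.0246 0.0553]
```

The latch is drawn about 13.8 mm, and the 9.4 N reading agrees with the spring. Lift on the arc.

arm_command([
  [[0, 0, 0, 0, 0.0012, -0.0049, 3], [0, 0, 0, 0, 0.0014, -0.0049, 3], [0, 0, 0, 0, 0.0015, -0.0048, 3], [0, 0, 0, 0, 0.0017, -0.0048, 3], [0, 0, 0, 0, 0, 0, 3]],
])

```text
time: 17.4
ee_pos: [0.5088, -0.0235, 0.1528]
eef_rot: [0.768, 0.641, -0.001, -0.003]
ft_force: [0.3, 9.9, -5.0]
width: 0.0101
```

```bash
python3 ov.py o9
```

```text
[ 0.5088 -0.0235  0.1528] [ 0.3   9.86 -5.04] [ 0.69  0.19 -0.8   1.78  0.14  1.23  1.24] 0.010082953055270598 17.4
[[254.  152.2]
 [253.6 142. ]
 [255.6 154.5]
 [255.2 144.3]
 [254.7 151.2]]
```

View pics/o9.png

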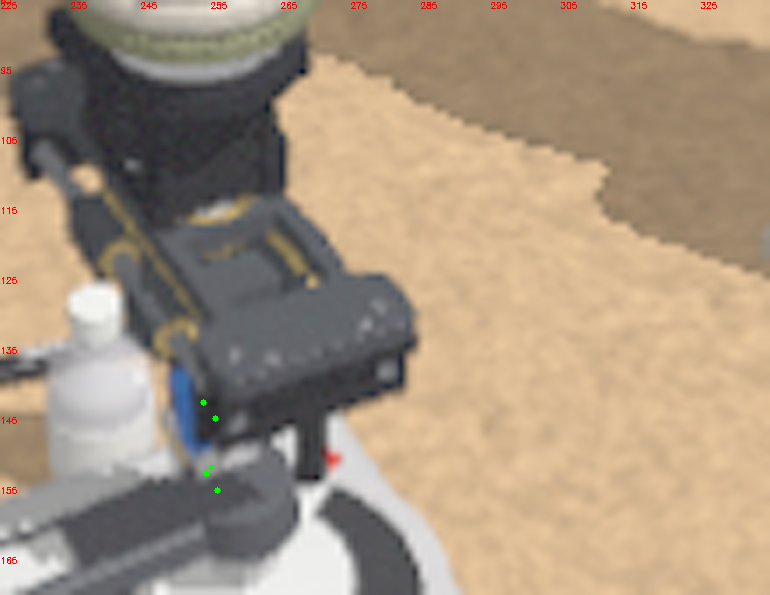

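The arm is off the stud: the socket rim sits around (259,160) with a lit gap below it, the collar post is still at the red mark, and the 5 N load is plausible. Continuing.

arm_command([
  [[0, 0, 0, 0, 0.0018, -0.0047, 3], [0, 0, 0, 0, 0.002, -0.0047, 3], [0, 0, 0, 0, 0.0021, -0.0046, 3], [0, 0, 0, 0, 0.0023, -0.0045, 3], [0, 0, 0, 0, 0.0024, -0.0045, 3], [0, 0, 0, 0, 0.0025, -0.0044, 3], [0, 0, 0, 0, 0.0027, -0.0043, 3], [0, 0, 0, 0, 0.0028, -0.0042, 3], [0, 0, 0, 0, 0, 0, 3], [0, 0, 0, 0, 0, 0, 3]],
])

```text
time: 18.7
ee_pos: [0.5266, -0.0266, 0.1883]
eef_rot: [0.768, 0.641, -0.001, -0.004]
ft_force: [-2.3, 10.6, -2.6]
width: 0.01
```

```bash
python3 ov.py o10
```

```text
[ 0.5266 -0.0266  0.1883] [-2.27 10.57 -2.56] [ 0.68  0.21 -0.8   1.69  0.15  1.31  1.24] 0.010044985645649752 18.7
[[247.6 144.9]
 [247.  134.2]
 [249.2 147.2]
 [248.7 136.6]
 [248.3 143.8]]
```

View pics/o10.png

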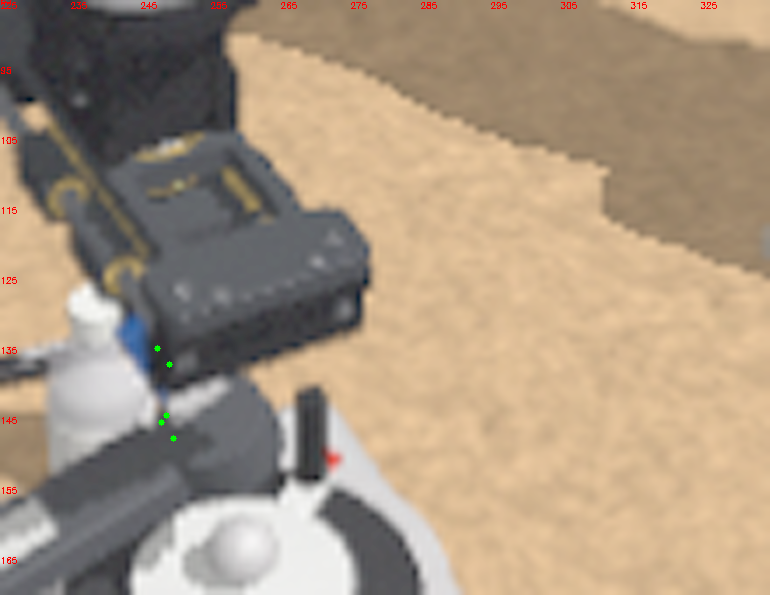

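The arm is well up, the ball is exposed at (259,163), and the post is still at the mark. I'll go a little higher for margin, settle, and measure the socket height.

arm_command([
  [[0, 0, 0, 0, 0.0029, -0.0042, 3], [0, 0, 0, 0, 0.003, -0.0041, 3], [0, 0, 0, 0, 0, 0, 3], [0, 0, 0, 0, 0, 0, 3], [0, 0, 0, 0, 0, 0, 3], [0, 0, 0, 0, 0, 0, 3]],
])

```text
time: 19.5
ee_pos: [0.5326, -0.0277, 0.1966]
eef_rot: [0.768, 0.641, -0.001, -0.004]
ft_force: [-2.0, 9.5, -3.0]
width: 0.0099
```

```bash
python3 ov.py o11 200 85 110 100
python3 - <<'E'
import cv2
from h import *
from bench import camera
c=camera("scene");p=np.load("pose.npy");f=7;x0,y0,w,h=200,100,110,85
i=cv2.resize(c["frame"][y0:y0+h,x0:x0+w,::-1],None,fx=f,fy=f,interpolation=cv2.INTER_CUBIC);i=(255*(i/255.)**.5).astype(np.uint8)
for a,col in ((.30,(0,0,255)),(.36,(0,255,255)),(.42,(0,255,0))):
    P=[]
    for t in np.linspace(0,2*np.pi,60):
        lx,ly,lz=-.16+.023*np.cos(t),.023*np.sin(t),-.016
        P.append([.10+lx*np.cos(a)+lz*np.sin(a),-.08+ly,.135-lx*np.sin(a)+lz*np.cos(a)])
    uv=proj(c,W(p,P));cv2.polylines(i,[((uv+.5-[x0,y0])*f).astype(int)],True,col,1)
    print(a,.16*np.sin(a)-.016*(np.cos(a)-1))
cv2.imwrite("pics/rim.png",i)
E
```

```text
[ 0.5326 -0.0277  0.1966] [-2.    9.49 -3.01] [ 0.67  0.22 -0.8   1.66  0.15  1.33  1.24] 0.009867034226054961 19.5
[[245.4 143.3]
 [244.8 132.6]
 [247.  145.6]
 [246.4 134.9]
 [246.1 142.3]]
0.3 0.04799784923980463
0.36 0.057389528145167436
0.42 0.06663224944453429
```

View pics/rim.png

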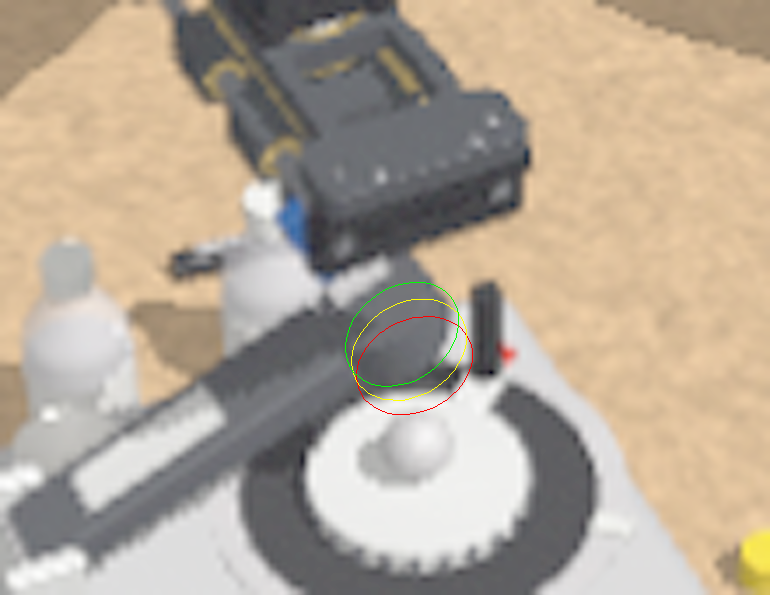

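The lower rim matches the 0.42 rad outline (about 66 mm rise), and the post is still at the red mark. Last check for motion, then hand in.

Run:
```python
from bench import *
s=read_state();print(s["ee_pos"],abs(s["joint_vel"]).max(),s["ft_force"],s["width"],s["time"])
close_job()
```

```text
[ 0.53260498 -0.02765701  0.19659606] 0.002736695934602812 [-1.9293041  10.18358536 -2.04251984] 0.009788284011088461 19.6
the job is handed in; nothing more can be done
```

I handed the job in at 19.6 s with the collar locked and the press arm held up by the pinched blue latch fin. The hand-in gives no verdict.

- **Collar:** I gripped the black post and turned it to about 219° (joint about 1.38 rad). The pictures show it beside the red mark, and it was still there after the lift.
- **Latch:** I pulled it about 13.8 mm sideways. The 9.4 N force on the gripper matched the spring's rating.
- **Arm:** I lifted it along the hinge arc. The lower rim of the socket matches the outline for 0.42 rad, about 66 mm above its seat.
- **Last readings:** The arm was nearly still, with every joint below 0.003 rad/s. The fingers were closed to 9.8 mm on the 10 mm fin. Bottles and marker looked undisturbed in the scene view; I did not measure any of the small items or re-check the vials, cap and dish.
- **Disagreement:** The fingertips appeared about 27 mm higher in the pictures than the reported tool position and `tips_ahead` imply. I set the grasp heights from the pictures, and both grips closed at the expected widths.

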